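# Seat the vial carousel on the sampler drive and turn it to its stop

## Robot

A 7-joint arm with a two-finger parallel gripper is mounted at the origin on the work surface. World frame = base frame: x ahead of the robot, y to its left, z up, the work surface at z = 0. Lengths are in m, angles in degrees, forces in N, time in s.
With the tool pointing down it reaches from about 0.4 to 0.75 m from the base axis. Payload 19.5 kg.
Tool frame: the origin (TCP) lies midway between the tips of the shut fingers; the grasp point (between the pads) lies 19 mm behind it; z points along the fingers, y is the line along which they close (so a half turn about z gives the same grasp; the last joint's range is limited). The gripper opens to 85 mm and grips with 20 to 120 N. Pads are 22 mm wide; open, the fingers measure 114 mm over their backs; the gripper's body (76 mm by 85 mm) begins 54 mm behind the grasp point. The pads swing forward as they close: fully open they stand 13 mm farther back than shut.
Start: joints at [73.012, 40.479, -1.581, 85.061, 1.261, 54.483, -4.326], TCP at [0.145, -0.556, 0.231] pointing down, gripper open.
Joint ranges: [-155.06, 155.06], [-18.47, 123.98], [-90, 86.84], [0, 140.48], [-83.41, 263.41], [0, 116], [-161.91, 161.91]. Speed limits (degrees/s): [108.29, 108.29, 147.25, 147.25, 172.46, 172.46, 172.46].

## Interface

Orientations are given as [roll, pitch, yaw] about the fixed x, y, z axes, in that order (R = Rz(yaw) Ry(pitch) Rx(roll)).
In Python, from plant import * gives the robot as it stands. The module is installed in compiled form; this text tells all that it offers.
- The arm moves only by the tool play_rows, never from a script. Its argument "moves" is a list of rows, each an object with "offset": the shift along the tool's x, y, z in mm, a list of three; "rotation": the turn, a rotation vector about the tool's x, y, z in rad, a list of three; "hand": the opening, from 0 (shut) to 1 (fully open). A call has 1 to 5 rows; each row shifts and turns the commanded pose from where the row before left it, along the tool's axes as they then stand; what a row does not reach is not made up. A row lasts 1/12 s, in which the tool goes at most 41.7 mm and 7.16 degrees, less where a joint would pass 70% of its speed; a pose out of reach is approached as far as the arm can. A call is refused whole if a number of a shift passes 41.7 or a number of a turn 0.125, either way. A call with a gripper value outside its range is refused whole. The fingers move at their own pace and stop on an object; the grip force is fixed at half the most. Time passes only in rows, so rows that do not move let the fingers close. It gives the time, the measured TCP pose, the force, the opening and the grip force at its end, in the units of the state.
- get_state(): the state, without advancing time (a new reading comes with each control period).
- grab_frame(name): name is "side" or "top" or "wrist"; returns a dict with "pixels" (384x512x3 uint8, red, green, blue), "mtx" (3x3 intrinsics, pixels), "R" (3x3) and "t" (3): a world point X has camera coordinates R X + t. Camera axes: x right, y down, z forward; pixel columns grow to the right and rows downward; lengths in m; the calibration is good to about 2 mm. A picture is of the moment at which its call begins. There is no depth.
- finish_job(): hands the job in; it is judged then, once.
Trained networks look in a picture, given as the dict that the camera call returned (one of the last four; its "shot" number tells which), for a name from the list of things; names that differ only in an ending like _2 or _b are one class to them, and where a whole thing is asked for, a point or a joint stands for the part that bears it (a point fixed in the world has none). Each returns a list of dicts, best first, with "conf" (0 to 1); they miss things now and then, are a little off and sometimes report something else, mostly with a low value. They report only what shows in the picture. A call takes as long as a camera call.
- spot_in(picture, thing): "extent" ([centre column, centre row, width, height] in pixels, round what is visible of it).
The state is a dict: "time_s": time; "joint_pos": joint angles; "joint_vel": joint speeds; "joint_efforts": joint torques, N m; "position": TCP position; "orientation": TCP orientation; "force": force on the tool from outside, world axes, zero at the start; "ft_torque": the same for the moment, N m; "grip_width": finger opening in m; "grasp_force": force on a finger pad.
Only numpy, scipy, OpenCV 4.12 (cv2) and the standard library are available. Lean on these libraries where they do the work, as an engineer would, in place of code of your own. Each camera call takes 0.05 s, during which the arm holds its last target. There are 200 camera calls.

## Task

Take the vial carousel off its white parking post and thread its square spindle down through the square hole in the sampler's steel drive socket until the disc sits flat and fully home; the socket has been left at an unknown angle, so feel for it gently and do not force it. Then turn the seated carousel clockwise (seen from above) as far as it will go, until the socket meets its stop and the handle is square to the case, and let go. Keep the carousel upright throughout and leave the tube rack, beaker, marker and meter where they are.

Things in the scene. Friction and masses are not known exactly. Their poses are not given: they have to be found in the camera images.
- carousel: Vial carousel, loose, about 0.32 kg: aluminium disc 136 mm in diameter, 8 mm thick, with a bar handle above and a square spindle below. Origin at the centre of the disc's underside, z up. Eight short vials on a 55 mm radius reach from 22 mm below to 17 mm above the origin. Starts upright in the parking post at any yaw, its disc on the post's top.
- handle (a point): Grip point of the carousel: middle of the plain grey bar handle, 53 mm above the carousel's origin, axes as the carousel's. The bar is 42 mm along x, 18 mm along y and runs from the disc's top (8 mm above the origin) to 78 mm above the origin; pinch it from above across its 18 mm (along y).
- spindle_tip (a point): Centre of the spindle's lower end, 36 mm below the carousel's origin. The spindle is square steel, 16 x 16 mm, its sides along the carousel's x and y; the last 4 mm taper to 13 mm square.
- stand: White parking post, fixed to the bench: round tube 64 mm outer diameter, 65 mm high, 26 mm bore; origin at the centre of its underside.
- case: Sampler base, fixed to the bench: grey rectangular case 150 mm along its x, 120 mm along its y, 60 mm high; origin at the centre of its underside, z up. On its top centre a fixed white collar (76 mm diameter, 44 mm high) surrounds the steel drive socket. The drive is damaged if the carousel is pushed on it with more than 35 N before it is home.
- socket (a point): Centre of the mouth of the socket's 17 x 17 mm square through hole (48 mm deep, sharp-edged), 108 mm above the bench, facing up; the socket is 52 mm in diameter and stands 4 mm above the collar. This point is fixed to the case, axes as the case's: it does not turn with the socket. When the carousel is fully home its origin is here.
- drive (a point): Foot of the socket, on the case's top. The socket turns about the vertical against a light drag (0.1 N m) and stays where left; a caught spindle drags it along. At its clockwise stop (from above) the hole's sides are parallel to the case's sides. It starts an unmeasured 0.4 to 1.17 rad counter-clockwise of that, to be seen from above or felt; its other stop is at 1.25 rad. Play about 0.06 rad.
- rack: Bystander: wire rack with red-stoppered tubes, 168 x 72 mm, about 118 mm tall, loose; origin at the centre of its underside.
- marker: Bystander: marker pen lying on the bench, 127 mm long along its x, 15 mm thick, loose; origin on its underside near the middle.
- beaker: Bystander: glass beaker, 68 mm diameter, 85 mm tall, loose; origin at the centre of its underside.
- meter: Bystander: small aluminium meter box 110 x 80 x 50 mm with a brass knob on top (72 mm in all), fixed to the bench; origin at the centre of its underside.

How it is judged:
By the outcome, as a careful person would: the job done as asked, in the order asked, and still so for the second after the job is handed in, with the robot touching nothing.
It also fails if it takes over 64 s, if anything falls off the work surface, if the arm or the gripper's body presses on something with over 40 N, if the wrist force passes 120 N, or if a joint passes its speed limit or range.

## Working session

There is one attempt and no reset: what is moved stays moved. The work goes in short steps, Python scripts to look and compute and a tool call to move; the robot and the scene stay as the last step left them, time stands still between calls to the robot, and variables do not carry over. Pictures are saved under pics/ and viewed, at most 10 in all, crops included, and the job is handed in when it is done.

Besides the shell and the picture viewer there is one more tool, called after "Call:" by a JSON object that holds its "fn" and its "kwargs". play_rows: Moves the arm, as the interface text tells. Its arguments: {"type":"object","properties":{"moves":{"type":"array","items":{"type":"object","properties":{"offset":{"type":"array","items":{"type":"number"}},"rotation":{"type":"array","items":{"type":"number"}},"hand":{"type":"number"}}}}},"required":["moves"]}

```bash
mkdir -p pics; python3 - <<'E'
from plant import *
import cv2
s=get_state();print(s)
for n in("top","side"):
    p=grab_frame(n);cv2.imwrite(f"pics/{n}0.png",p["pixels"][:,:,::-1])
    print(n,p["mtx"].tolist(),p["R"].tolist(),p["t"].tolist())
    for t in("carousel","handle","stand","case","socket","rack","beaker","marker","meter"):
        print(t,[(round(d["conf"],2),[round(v) for v in d["extent"]]) for d in spot_in(p,t)[:2]])
E
```

```text
{'time_s': 0.0, 'joint_pos': array([73.01418994, 40.51354296, -1.58228471, 85.08319916,  1.2609977 ,
       54.48210471, -4.32416442]), 'joint_vel': array([-0.0262716 , -0.00632255, -0.01220075,  0.01532929, -0.01719358,
       -0.02952948, -0.02625704]), 'joint_efforts': array([-2.34068930e-04, -8.83225179e+01,  1.23442076e+00, -2.36172438e+01,
        1.68176077e-02,  6.52337985e-03, -3.41759073e-05]), 'position': array([ 0.14483942, -0.55619584,  0.23083624]), 'orientation': array([-1.79938545e+02,  2.37426871e-03,  1.45984781e+01]), 'force': array([-1.13946365, -0.52372889, -1.43810865]), 'ft_torque': array([-0.01988519,  0.05063406, -0.01129183]), 'grasp_force': 0.0, 'grip_width': 0.08504433943062938}
top [[400.20785929014977, 0.0, 252.66932247413772], [0.0, 400.20785929014977, 193.17037013860534], [0.0, 0.0, 1.0]] [[0.01577125691523091, -0.9997772597845158, 0.014024916152285688], [-0.9991013493420945, -0.01630939359466966, -0.03912157235312117], [0.03934159628332504, -0.0133953162836495, -0.9991360289287643]] [-0.014056855349360419, 0.5518922964062603, 1.2408791393577165]
carou
[... 362 characters left out ...]
046], [0.0, 418.6581862451531, 192.70257880413862], [0.0, 0.0, 1.0]] [[0.9975638276784096, -0.06815623460135517, 0.014870689041389572], [-0.022410213011304237, -0.5149715747004939, -0.8569142661919463], [0.06606203191235217, 0.854493420065631, -0.5152444109392674]] [-0.5450729650856729, 0.121720454526456, 1.2543556672492506]
carousel [(0.63, [283, 255, 56, 50])]
handle [(0.8, [280, 256, 55, 52]), (0.53, [204, 228, 38, 12])]
stand [(0.57, [280, 282, 22, 9])]
case [(0.93, [270, 187, 49, 44])]
socket [(0.93, [267, 187, 48, 39])]
rack [(0.19, [280, 256, 54, 47])]
beaker [(0.72, [324, 208, 21, 38])]
marker [(0.66, [203, 228, 41, 10])]
meter [(0.75, [258, 155, 33, 24]), (0.25, [281, 257, 54, 53])]
```

```bash
python3 - <<'E'
import cv2,numpy as np
t=cv2.imread("pics/top0.png");s=cv2.imread("pics/side0.png")
a=cv2.resize(t[140:220,80:430],(798,182),interpolation=cv2.INTER_CUBIC)
b=cv2.resize(t[148:212,155:240],(398,300),interpolation=cv2.INTER_CUBIC)
c=cv2.resize(t[148:212,287:372],(398,300),interpolation=cv2.INTER_CUBIC)
cv2.imwrite("pics/c1.png",np.vstack([a[:,:796],np.hstack([b,c])]))
E
```

```text
(no output)
```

View pics/c1.png

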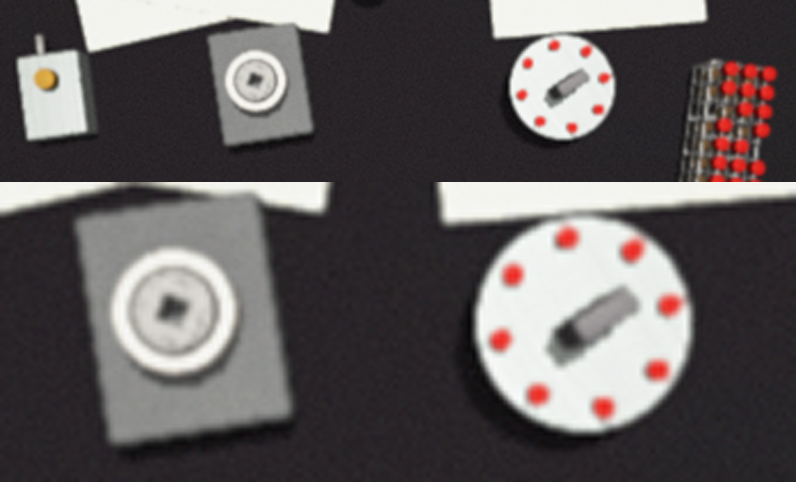

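View pics/side0.png

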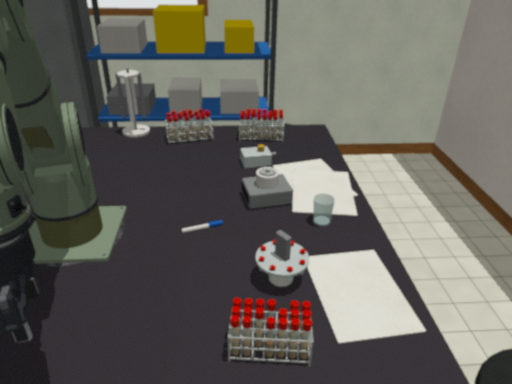

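```bash
cat > h.py <<'E'
import numpy as np,cv2
def bp(p,uv,z):
    d=np.linalg.inv(p["mtx"])@np.array([uv[0],uv[1],1.]); R=p["R"];c=-R.T@p["t"];d=R.T@d
    return c+d*(z-c[2])/d[2]
def proj(p,X):
    q=p["mtx"]@(p["R"]@np.array(X,float)+p["t"]);return q[:2]/q[2]
def save(p,name): cv2.imwrite(f"pics/{name}.png",np.ascontiguousarray(p["pixels"][:,:,::-1]))
E
python3 - <<'E'
from plant import *
from h import *
p=grab_frame("top");im=p["pixels"].astype(int)
def big(m,box):
    x0,y0,x1,y1=box;mm=np.zeros(m.shape,np.uint8);mm[y0:y1,x0:x1]=m[y0:y1,x0:x1]
    n,l,st,ce=cv2.connectedComponentsWithStats(mm);i=1+np.argmax(st[1:,4]);return (l==i).astype(np.uint8)
# carousel disc
V=im.max(2);S=V-im.min(2)
m=big(((V>120)).astype(np.uint8),(300,156,355,205))
c=max(cv2.findContours(m,0,1)[0],key=cv2.contourArea);e=cv2.fitEllipse(c);print("disc",e,bp(p,e[0],.073))
# handle
hm=((V<178)&(S<45)).astype(np.uint8);hm=big(hm,(315,165,342,192))
r=cv2.minAreaRect(cv2.findContours(hm,0,1)[0][0]);print("handle",r)
# collar
m=big((V>190).astype(np.uint8),(178,162,212,195));c=max(cv2.findContours(m,0,1)[0],key=cv2.contourArea);e=cv2.fitEllipse(c);print("collar",e,bp(p,e[0],.104))
# case top
m=big(((V>85)&(V<256)).astype(np.uint8),(165,151,225,210));r=cv2.minAreaRect(max(cv2.findContours(m,0,1)[0],key=cv2.contourArea));print("case",r)
b=cv2.boxPoints(r);print([bp(p,q,.06)[:2].round(4).tolist() for q in b])
for t,e,z in(("rack",[399,197],.118),("beaker",[241,125],.08),("meter",[105,180],.05),("marker",[248,249],.01)):print(t,bp(p,e,z))
E
```

```text
disc ((326.2152404785156, 177.74154663085938), (44.93532180786133, 45.46357727050781), 107.56692504882812) [ 0.59926499 -0.22314536  0.073     ]
handle ((327.4146728515625, 177.768310546875), (7.964861869812012, 20.927284240722656), 51.34019470214844)
collar ((191.58645629882812, 174.8055419921875), (25.11435317993164, 25.622941970825195), 32.34900665283203) [0.59867699 0.17365523 0.104     ]
case ((200.65316772460938, 175.2456512451172), (49.4946174621582, 53.52412796020508), 81.25383758544922)
[[0.6614, 0.2446], [0.6888, 0.0861], [0.5416, 0.0608], [0.5147, 0.2186]]
rack [ 0.54368164 -0.42442447  0.118     ]
beaker [0.75160251 0.0336265  0.08      ]
meter [0.58300914 0.4416462  0.05      ]
marker [0.3779606 0.0065793 0.01     ]
```

Call:
{"fn": "play_rows", "kwargs": {"moves": [{"offset": [0,0,-5],"rotation": [0,0,-0.124],"hand": 1},{"offset": [0,0,-5],"rotation": [0,0,-0.124],"hand": 1},{"offset": [0,0,-5],"rotation": [0,0,-0.124],"hand": 1},{"offset": [0,0,-5],"rotation": [0,0,-0.124],"hand": 1},{"offset": [0,0,-5],"rotation": [0,0,-0.124],"hand": 1}]}}

```text
time_s: 1.47
position: [0.1449, -0.5564, 0.2566]
orientation: [-180.0, 0.0, 50.5]
force: [-0.2, 0.3, 0.4]
grip_width: 0.0854
grasp_force: 0.0
```

Call:
{"fn": "play_rows", "kwargs": {"moves": [{"offset": [0,0,-5],"rotation": [0,0,-0.124],"hand": 1},{"offset": [0,0,0],"rotation": [0,0,-0.124],"hand": 1},{"offset": [0,0,0],"rotation": [0,0,-0.124],"hand": 1},{"offset": [0,0,0],"rotation": [0,0,-0.124],"hand": 1},{"offset": [0,0,0],"rotation": [0,0,-0.124],"hand": 1}]}}

```text
time_s: 1.88
position: [0.1448, -0.5565, 0.2613]
orientation: [-180.0, 0.0, 86.0]
force: [-0.8, 0.3, 0.7]
grip_width: 0.0851
grasp_force: 0.0
```

Call:
{"fn": "play_rows", "kwargs": {"moves": [{"offset": [0,0,0],"rotation": [0,0,-0.124],"hand": 1},{"offset": [0,0,0],"rotation": [0,0,-0.124],"hand": 1},{"offset": [0,0,0],"rotation": [0,0,-0.124],"hand": 1},{"offset": [0,0,0],"rotation": [0,0,-0.124],"hand": 1},{"offset": [0,0,0],"rotation": [0,0,-0.124],"hand": 1}]}}

```text
time_s: 2.3
position: [0.1448, -0.5564, 0.2613]
orientation: [-180.0, -0.0, 121.5]
force: [-0.2, -0.0, 0.5]
grip_width: 0.0855
grasp_force: 0.0
```

```bash
cat >> h.py <<'E'
def tooldelta(s,target,yaw=None):
    from scipy.spatial.transform import Rotation as Q
    Rm=Q.from_euler("xyz",s["orientation"],degrees=True).as_matrix()
    return (Rm.T@(np.array(target)-s["position"])*1000).round(1)
def campose(s,p):
    from scipy.spatial.transform import Rotation as Q
    Rm=Q.from_euler("xyz",s["orientation"],degrees=True).as_matrix()
    c=-p["R"].T@p["t"]; return Rm.T@(c-s["position"]), Rm.T@p["R"].T[:,2]
E
python3 - <<'E'
from plant import *
from h import *
s=get_state();print(s["time_s"],s["position"],s["orientation"],s["joint_pos"])
p=grab_frame("wrist");print(campose(s,p),p["mtx"][0,0])
print(tooldelta(s,[.599,-.223,.26]))
E
```

```text
2.3 [ 0.14480936 -0.55644527  0.26127407] [-1.79994566e+02 -5.19442735e-03  1.21507277e+02] [ 88.17910465  41.1372515  -32.81805202  81.7347528   23.38342269
  63.97485399  83.03626006]
(array([ 0.0797218 , -0.00036007, -0.14279816]), array([-0.31092492, -0.0016527 ,  0.95043304])) 279.0387835688122
[ 46.9 561.5   1.2]
```

Call:
{"fn": "play_rows", "kwargs": {"moves": [{"offset": [3.3,40,0],"rotation": [0,0,0],"hand": 1},{"offset": [3.3,40,0],"rotation": [0,0,0],"hand": 1},{"offset": [3.3,40,0],"rotation": [0,0,0],"hand": 1},{"offset": [3.3,40,0],"rotation": [0,0,0],"hand": 1},{"offset": [3.3,40,0],"rotation": [0,0,0],"hand": 1}]}}

```text
time_s: 2.77
position: [0.3087, -0.4375, 0.2614]
orientation: [180.0, 0.0, 120.9]
force: [1.6, -1.1, 0.5]
grip_width: 0.0852
grasp_force: 0.0
```

Call:
{"fn": "play_rows", "kwargs": {"moves": [{"offset": [3.3,40,0],"rotation": [0,0,0],"hand": 1},{"offset": [3.3,40,0],"rotation": [0,0,0],"hand": 1},{"offset": [3.3,40,0],"rotation": [0,0,0],"hand": 1},{"offset": [3.3,40,0],"rotation": [0,0,0],"hand": 1},{"offset": [3.3,40,0],"rotation": [0,0,0],"hand": 1}]}}

```text
time_s: 3.18
position: [0.4715, -0.3198, 0.2614]
orientation: [-180.0, 0.0, 121.0]
force: [0.5, -1.4, 0.9]
grip_width: 0.0854
grasp_force: 0.0
```

Call:
{"fn": "play_rows", "kwargs": {"moves": [{"offset": [3.3,40,0],"rotation": [0,0,0],"hand": 1},{"offset": [3.3,40,0],"rotation": [0,0,0],"hand": 1},{"offset": [3.3,40,0],"rotation": [0,0,0],"hand": 1},{"offset": [3.3,40,0],"rotation": [0,0,0],"hand": 1},{"offset": [0,0,0],"rotation": [0,0,-0.113],"hand": 1}]}}

```text
time_s: 3.6
position: [0.6048, -0.2196, 0.2605]
orientation: [179.8, -0.1, 127.8]
force: [-1.1, 1.2, -0.1]
grip_width: 0.0855
grasp_force: 0.0
```

```bash
python3 - <<'E'
from plant import *
from h import *
s=get_state();print(s["time_s"],s["position"],s["orientation"],s["joint_pos"].round())
p=grab_frame("wrist");save(p,"w1");np.savez("w1",**{k:p[k] for k in("pixels","mtx","R","t")})
E
```

```text
3.6 [ 0.60481118 -0.21961643  0.260539  ] [ 1.79803669e+02 -1.42393010e-01  1.27750474e+02] [ 29.  48. -30.  65.  22.  72.  39.]
```

View pics/w1.png

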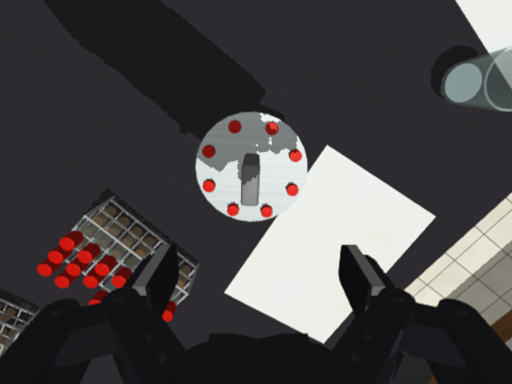

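```bash
cat >> h.py <<'E'
def vials(p,z,guess,rmin=.045):
    im=p["pixels"].astype(int);m=((im[...,0]>90)&(im[...,0]>2*im[...,1]+20)).astype(np.uint8)
    n,l,st,ce=cv2.connectedComponentsWithStats(m)
    P=np.array([bp(p,c,z)[:2] for c,a in zip(ce[1:],st[1:,4]) if a>15])
    d=np.linalg.norm(P-guess,axis=1);P=P[(d>.04)&(d<.07)]
    from scipy.optimize import least_squares
    f=lambda q:np.linalg.norm(P-q[:2],axis=1)-.055
    c=least_squares(f,guess).x
    a=np.angle(np.exp(8j*np.arctan2(*(P-c).T[::-1])).mean())/8
    r=np.linalg.norm(P-c,axis=1)
    return c,np.degrees(a),len(P),r.round(4),np.degrees(np.arctan2(*(P-c).T[::-1])).round(1)
E
python3 - <<'E'
from h import *
p=dict(np.load("w1.npz"))
print(vials(p,.081,np.array([.599,-.223])))
im=p["pixels"].astype(int)
g=cv2.cvtColor(p["pixels"],6)
cr=cv2.resize(p["pixels"][105:230,190:315],(600,600),interpolation=cv2.INTER_CUBIC)
# overlay handle model
c,a,*_=vials(p,.081,np.array([.599,-.223]))
for yaw in(a+22.5-90,a+22.5-45,a+22.5+0,a-22.5-90): print(yaw)
yaw=min([a+22.5+45*k for k in range(-6,6)],key=lambda y:abs(y+52));print("yaw",yaw)
t=np.radians(yaw);X=np.array([np.cos(t),np.sin(t)]);Y=np.array([-X[1],X[0]])
for z in(.073,.143):
    q=[(proj(p,[*(c+X*i*.021+Y*j*.009),z])-[190,105])*4.8 for i,j in((1,1),(1,-1),(-1,-1),(-1,1))]
    cv2.polylines(cr,[np.array(q,np.int32)],True,(0,255,0),1)
cv2.imwrite("pics/w1o.png",np.ascontiguousarray(cr[:,:,::-1]))
E
```

```text
(array([ 0.59699768, -0.22407133]), np.float64(12.424293354291443), 8, array([0.0545, 0.055 , 0.0546, 0.0546, 0.0547, 0.0547, 0.0548, 0.0546]), array([ 147.5,  102.3, -167.5,   57.5, -122.7,   12.5,  -77.6,  -32.5]))
-55.07570664570856
-10.075706645708557
34.92429335429144
-100.07570664570855
yaw -55.07570664570856
```

View pics/w1o.png

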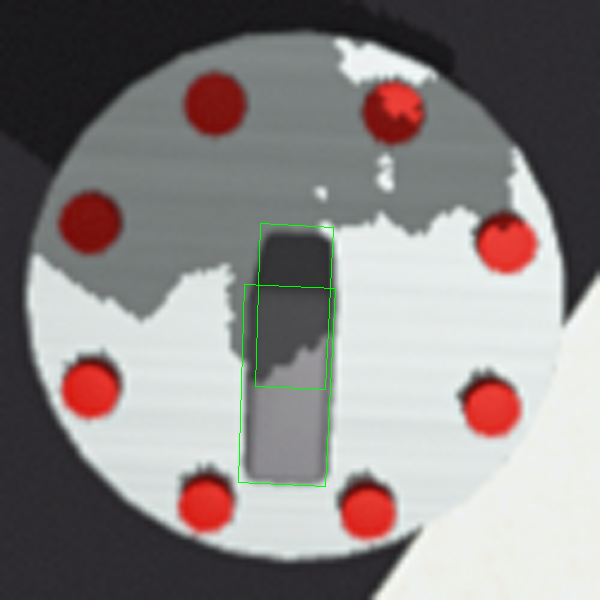

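```bash
python3 - <<'E'
from plant import *
from h import *
s=get_state();print(s["position"],s["orientation"])
s["orientation"]=[180,0,124.9];print(tooldelta(s,[.597,-.224,.098]))
E
```

```text
[ 0.60247475 -0.22306691  0.26048933] [ 1.79935014e+02 -8.13794728e-02  1.28471239e+02]
[  2.4  -5.  162.5]
```

Call:
{"fn": "play_rows", "kwargs": {"moves": [{"offset": [0,0,0],"rotation": [0,0,0.062],"hand": 1},{"offset": [2.4,-5,0],"rotation": [0,0,0],"hand": 1},{"offset": [0,0,20],"rotation": [0,0,0],"hand": 1},{"offset": [0,0,30],"rotation": [0,0,0],"hand": 1},{"offset": [0,0,20],"rotation": [0,0,0],"hand": 1}]}}

```text
time_s: 4.07
position: [0.5934, -0.2287, 0.1897]
orientation: [-180.0, -0.0, 123.9]
force: [-1.1, -0.8, -0.5]
grip_width: 0.0853
grasp_force: 0.0
```

```bash
python3 - <<'E'
from plant import *
from h import *
p=grab_frame("wrist");s=get_state();print(s["position"],s["orientation"])
print(vials(p,.081,np.array([.599,-.223]))[:4])
s["orientation"]=[180,0,124.9];print(tooldelta(s,[.597,-.224,.098]))
E
```

```text
[ 0.59223018 -0.22848317  0.18640758] [-179.7815984    -0.22058226  123.95954925]
(array([ 0.5971181 , -0.22402129]), np.float64(12.46959248402651), 8, array([0.0548, 0.0547, 0.0548, 0.0548, 0.0547, 0.0547, 0.0548, 0.0548]))
[ 0.9  6.5 88.4]
```

Call:
{"fn": "play_rows", "kwargs": {"moves": [{"offset": [0,0,0],"rotation": [0,0,-0.017],"hand": 1},{"offset": [0,0,0],"rotation": [0,0,0],"hand": 1},{"offset": [0,0,0],"rotation": [0,0,0],"hand": 1}]}}

```text
time_s: 4.37
position: [0.595, -0.2283, 0.193]
orientation: [179.9, 0.1, 125.0]
force: [0.0, -0.2, 1.1]
grip_width: 0.0853
grasp_force: 0.0
```

```bash
python3 - <<'E'
from plant import *
from h import *
s=get_state();print(s["position"],s["orientation"],s["force"])
s["orientation"]=[180,0,124.9];print(tooldelta(s,[.597,-.224,.098]))
E
```

```text
[ 0.595049   -0.22825216  0.19299164] [1.79922119e+02 9.12596404e-02 1.25018622e+02] [ 0.00965155 -0.23771952  1.05238111]
[ 2.4  4.  95. ]
```

Call:
{"fn": "play_rows", "kwargs": {"moves": [{"offset": [2.4,4,15],"rotation": [0,0,0],"hand": 1},{"offset": [0,0,20],"rotation": [0,0,0],"hand": 1},{"offset": [0,0,20],"rotation": [0,0,0],"hand": 1},{"offset": [0,0,20],"rotation": [0,0,0],"hand": 1},{"offset": [0,0,15],"rotation": [0,0,0],"hand": 1}]}}

```text
time_s: 4.78
position: [0.5967, -0.2238, 0.1012]
orientation: [180.0, 0.0, 125.0]
force: [0.6, -0.1, 0.4]
grip_width: 0.0854
grasp_force: 0.0
```

Call:
{"fn": "play_rows", "kwargs": {"moves": [{"offset": [0,0,5],"rotation": [0,0,0],"hand": 1},{"offset": [0,0,0],"rotation": [0,0,0],"hand": 1},{"offset": [0,0,0],"rotation": [0,0,0],"hand": 1}]}}

```text
time_s: 5.03
position: [0.5971, -0.2238, 0.0976]
orientation: [179.9, 0.1, 125.0]
force: [0.1, 0.3, 0.7]
grip_width: 0.0856
grasp_force: 0.0
```

```bash
python3 - <<'E'
from plant import *
from h import *
s=get_state();print(s["position"],s["orientation"],s["force"])
s["orientation"]=[180,0,124.9];print(tooldelta(s,[.597,-.224,.098]))
p=grab_frame("wrist");save(p,"w2")
E
```

```text
[ 0.5971132  -0.2237868   0.09760743] [1.79946705e+02 6.33403628e-02 1.25045188e+02] [0.0766206  0.25903925 0.7097185 ]
[-0.1 -0.2 -0.4]
```

Aligned. Close the gripper.

Call:
{"fn": "play_rows", "kwargs": {"moves": [{"offset": [0,0,0],"rotation": [0,0,0],"hand": 0.5},{"offset": [0,0,0],"rotation": [0,0,0],"hand": 0.35},{"offset": [0,0,0],"rotation": [0,0,0],"hand": 0.25},{"offset": [0,0,0],"rotation": [0,0,0],"hand": 0.15},{"offset": [0,0,0],"rotation": [0,0,0],"hand": 0}]}}

```text
time_s: 5.5
position: [0.5966, -0.2236, 0.0964]
orientation: [180.0, 0.0, 125.1]
force: [-0.4, -0.6, -0.2]
grip_width: 0.0253
grasp_force: 0.0
```

Call:
{"fn": "play_rows", "kwargs": {"moves": [{"offset": [0,0,0],"rotation": [0,0,0],"hand": 0},{"offset": [0,0,0],"rotation": [0,0,0],"hand": 0},{"offset": [0,0,0],"rotation": [0,0,0],"hand": 0},{"offset": [0,0,0],"rotation": [0,0,0],"hand": 0},{"offset": [0,0,0],"rotation": [0,0,0],"hand": 0}]}}

```text
time_s: 5.92
position: [0.5967, -0.2235, 0.0964]
orientation: [180.0, 0.0, 125.1]
force: [0.9, 1.4, 3.1]
grip_width: 0.0173
grasp_force: 63.0
```

Call:
{"fn": "play_rows", "kwargs": {"moves": [{"offset": [0,0,-5],"rotation": [0,0,0],"hand": 0},{"offset": [0,0,-10],"rotation": [0,0,0],"hand": 0},{"offset": [0,0,-20],"rotation": [0,0,0],"hand": 0},{"offset": [0,0,-20],"rotation": [0,0,0],"hand": 0},{"offset": [0,0,-20],"rotation": [0,0,0],"hand": 0}]}}

```text
time_s: 6.33
position: [0.5964, -0.2236, 0.1728]
orientation: [-180.0, -0.0, 125.1]
force: [-0.3, 0.2, -4.3]
grip_width: 0.0173
grasp_force: 62.1
```

Call:
{"fn": "play_rows", "kwargs": {"moves": [{"offset": [0,0,-20],"rotation": [0,0,0],"hand": 0},{"offset": [0,0,-20],"rotation": [0,0,0],"hand": 0},{"offset": [0,0,-10],"rotation": [0,0,0],"hand": 0},{"offset": [0,0,0],"rotation": [0,0,0],"hand": 0},{"offset": [0,0,0],"rotation": [0,0,0],"hand": 0}]}}

```text
time_s: 6.75
position: [0.5964, -0.2237, 0.221]
orientation: [-180.0, -0.0, 125.1]
force: [0.3, -0.2, -4.4]
grip_width: 0.0173
grasp_force: 62.3
```

```bash
python3 - <<'E'
from plant import *
from h import *
s=get_state();print(s["position"],s["orientation"],s["force"],s["ft_torque"],s["joint_pos"])
p=grab_frame("wrist");print(vials(p,.081+.125,s["position"][:2]))
p=grab_frame("top")
# case seen from top, now unobstructed
cr=cv2.resize(p["pixels"][145:215,160:230],(600,600),interpolation=cv2.INTER_CUBIC)
cv2.imwrite("pics/t2.png",np.ascontiguousarray(cr[:,:,::-1]));np.savez("t2",**{k:p[k] for k in("pixels","mtx","R","t")})
p=grab_frame("side");np.savez("s2",**{k:p[k] for k in("pixels","mtx","R","t")})
s["orientation"]=[180,0,125];print(tooldelta(s,[.5987,.1737,.221]))
E
```

```text
[ 0.59638131 -0.22367143  0.2209986 ] [-1.79984209e+02 -6.95691697e-03  1.25063195e+02] [ 0.33687602 -0.16282175 -4.35286634] [-0.02356346  0.01101281  0.05937689] [ 29.79814843  48.80249707 -28.70441372  70.868881    23.31780996
  65.95879728  35.06257903]
(array([ 0.59641074, -0.2244961 ]), np.float64(12.590664350958516), 6, array([0.055 , 0.055 , 0.0549, 0.0549, 0.0549, 0.0548]), array([ 147.4,  102.8, -167.5,   57.6, -122.5,   12.6]))
[324.2 229.8  -0. ]
```

View pics/t2.png

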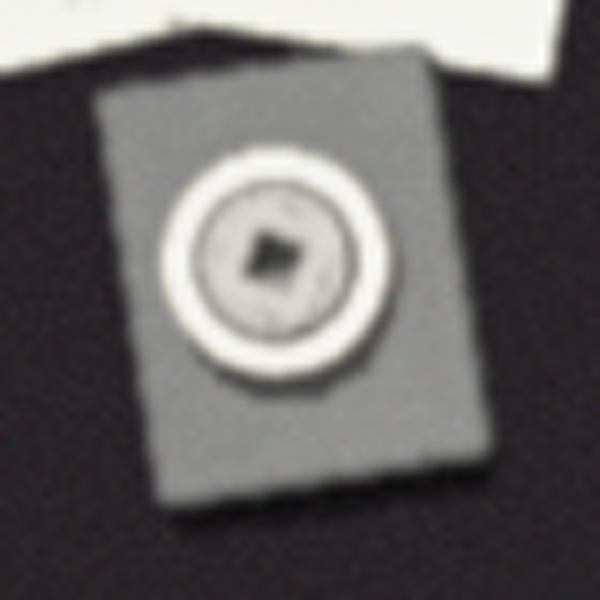

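Call:
{"fn": "play_rows", "kwargs": {"moves": [{"offset": [12,12.6,0],"rotation": [0,0,0],"hand": 0},{"offset": [24.4,25.6,0],"rotation": [0,0,0],"hand": 0},{"offset": [24.4,25.6,0],"rotation": [0,0,0],"hand": 0},{"offset": [24.4,25.6,0],"rotation": [0,0,0],"hand": 0},{"offset": [24.4,25.6,0],"rotation": [0,0,0],"hand": 0}]}}

```text
time_s: 7.32
position: [0.6276, -0.0662, 0.2204]
orientation: [-179.9, -0.1, 125.1]
force: [0.3, -0.7, -3.6]
grip_width: 0.0173
grasp_force: 62.1
```

Call:
{"fn": "play_rows", "kwargs": {"moves": [{"offset": [24.4,25.6,0],"rotation": [0,0,0],"hand": 0},{"offset": [24.4,25.6,0],"rotation": [0,0,0],"hand": 0},{"offset": [24.4,25.6,0],"rotation": [0,0,0],"hand": 0},{"offset": [24.4,25.6,0],"rotation": [0,0,0],"hand": 0},{"offset": [12.4,13,0],"rotation": [0,0,0],"hand": 0}]}}

```text
time_s: 7.73
position: [0.6586, 0.0936, 0.2203]
orientation: [-180.0, -0.2, 125.3]
force: [-1.3, -0.1, -4.3]
grip_width: 0.0175
grasp_force: 62.2
```

Call:
{"fn": "play_rows", "kwargs": {"moves": [{"offset": [0,0,0],"rotation": [0,0,0],"hand": 0},{"offset": [0,0,0],"rotation": [0,0,0],"hand": 0},{"offset": [0,0,0],"rotation": [0,0,0],"hand": 0}]}}

```text
time_s: 7.98
position: [0.6589, 0.0876, 0.2206]
orientation: [-179.9, 0.0, 125.0]
force: [-0.0, -0.6, -4.3]
grip_width: 0.017
grasp_force: 62.2
```

```bash
python3 - <<'E'
from plant import *
from h import *
s=get_state();print(s["position"],s["orientation"],s["force"],s["joint_pos"].round())
p=grab_frame("wrist");save(p,"w3");np.savez("w3",**{k:p[k] for k in("pixels","mtx","R","t")})
print(vials(p,.2066,s["position"][:2])[:4],proj(p,[.5987,.1737,.108]))
E
```

```text
[0.65886522 0.08762687 0.22057387] [-1.79925760e+02  5.56055204e-03  1.25034187e+02] [-0.00512583 -0.55538721 -4.2605063 ] [ -0.  51. -26.  63.  22.  70.  10.]
(array([0.65877346, 0.08691359]), np.float64(12.55692524896823), 6, array([0.0549, 0.0549, 0.0547, 0.0547, 0.0544, 0.0544])) [259.59048811  69.08556372]
```

View pics/w3.png

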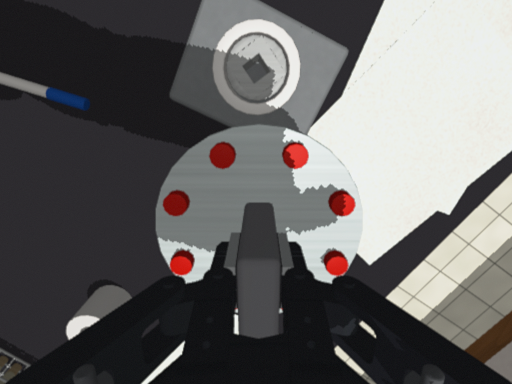

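```bash
cat >> h.py <<'E'
def rect(p,c,z,half=.05,n=600):
    # world x right, y up
    s=np.array([[c[0]-half,c[1]+half],[c[0]+half,c[1]+half],[c[0]+half,c[1]-half],[c[0]-half,c[1]-half]])
    src=np.array([proj(p,[*q,z]) for q in s],np.float32)
    M=cv2.getPerspectiveTransform(src,np.array([[0,0],[n,0],[n,n],[0,n]],np.float32))
    return cv2.warpPerspective(p["pixels"],M,(n,n),flags=cv2.INTER_CUBIC)
E
python3 - <<'E'
from h import *
p=dict(np.load("w3.npz"));c=[.5987,.1737]
r=rect(p,c,.108);cv2.imwrite("pics/r3.png",np.ascontiguousarray(r[:,:,::-1]))
g=cv2.cvtColor(r,cv2.COLOR_RGB2GRAY);print(np.bincount(g[200:400,200:400].ravel()//10))
E
```

```text
[   0    0    0    0    0    0 2644 6383  911  878 8070 6084  322  259
  255  284  353  488  954 9957 2158]
```

View pics/r3.png

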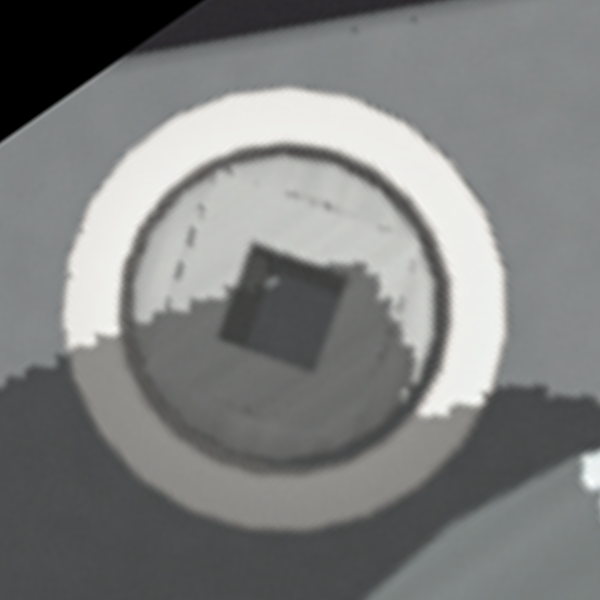

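Call:
{"fn": "play_rows", "kwargs": {"moves": [{"offset": [0,0,0],"rotation": [0,0,-0.122],"hand": 0},{"offset": [0,0,0],"rotation": [0,0,-0.122],"hand": 0},{"offset": [0,0,0],"rotation": [0,0,-0.122],"hand": 0},{"offset": [0,0,0],"rotation": [0,0,-0.122],"hand": 0},{"offset": [0,0,0],"rotation": [0,0,-0.121],"hand": 0}]}}

```text
time_s: 8.45
position: [0.659, 0.0872, 0.2212]
orientation: [-180.0, 0.0, 160.2]
force: [0.3, -1.1, -3.7]
grip_width: 0.0172
grasp_force: 62.1
```

Call:
{"fn": "play_rows", "kwargs": {"moves": [{"offset": [22,14.6,0],"rotation": [0,0,0],"hand": 0},{"offset": [22,14.6,0],"rotation": [0,0,0],"hand": 0},{"offset": [22,14.6,0],"rotation": [0,0,0],"hand": 0},{"offset": [22,14.6,0],"rotation": [0,0,0],"hand": 0},{"offset": [0,0,0],"rotation": [0,0,0],"hand": 0}]}}

```text
time_s: 8.87
position: [0.5937, 0.1773, 0.2219]
orientation: [179.9, -0.1, 160.2]
force: [-0.2, 1.4, -4.1]
grip_width: 0.0172
grasp_force: 62.0
```

Call:
{"fn": "play_rows", "kwargs": {"moves": [{"offset": [0,0,0],"rotation": [0,0,0],"hand": 0},{"offset": [0,0,0],"rotation": [0,0,0],"hand": 0},{"offset": [0,0,0],"rotation": [0,0,0],"hand": 0}]}}

```text
time_s: 9.12
position: [0.597, 0.1721, 0.2212]
orientation: [-180.0, 0.0, 159.8]
force: [0.0, -0.3, -3.7]
grip_width: 0.0172
grasp_force: 62.1
```

```bash
python3 - <<'E'
from plant import *
from h import *
s=get_state();print(s["position"],s["orientation"],s["force"],s["ft_torque"],s["joint_pos"].round())
p=grab_frame("wrist");v=vials(p,.2066,s["position"][:2]);print(v[:4])
s["orientation"]=[180,0,159.9];print(tooldelta(s,[.596,.173,.178]))
E
```

```text
[0.59695226 0.17209139 0.22117085] [-1.79975793e+02  1.51710309e-02  1.59846169e+02] [ 0.02128997 -0.34687412 -3.65881362] [0.0068467  0.03803767 0.02896767] [ -4.  48. -35.  75.  28.  65.  29.]
(array([0.59708158, 0.17168372]), np.float64(2.312929187798462), 6, array([0.0549, 0.055 , 0.0548, 0.0548, 0.0546, 0.0546]))
[ 1.2  0.5 43.2]
```

Call:
{"fn": "play_rows", "kwargs": {"moves": [{"offset": [1.2,0.5,5],"rotation": [0,0,0],"hand": 0},{"offset": [0,0,12],"rotation": [0,0,0],"hand": 0},{"offset": [0,0,12],"rotation": [0,0,0],"hand": 0},{"offset": [0,0,8],"rotation": [0,0,0],"hand": 0},{"offset": [0,0,4],"rotation": [0,0,0],"hand": 0}]}}

```text
time_s: 9.58
position: [0.5952, 0.174, 0.179]
orientation: [-180.0, -0.1, 159.9]
force: [-0.1, 0.9, -4.5]
grip_width: 0.0173
grasp_force: 62.1
```

Call:
{"fn": "play_rows", "kwargs": {"moves": [{"offset": [0,0,0],"rotation": [0,0,0],"hand": 0},{"offset": [0,0,0],"rotation": [0,0,0],"hand": 0},{"offset": [0,0,0],"rotation": [0,0,0],"hand": 0}]}}

```text
time_s: 9.83
position: [0.5956, 0.1745, 0.1809]
orientation: [180.0, 0.0, 159.9]
force: [-0.3, -0.1, -3.5]
grip_width: 0.0174
grasp_force: 62.1
```

```bash
python3 - <<'E'
from plant import *
from h import *
s=get_state();print(s["position"],s["orientation"],s["force"],s["ft_torque"])
s["orientation"]=[180,0,159.9];print(tooldelta(s,[.5959,.1729,.178]))
E
```

```text
[0.59562874 0.1744981  0.18087046] [1.79962490e+02 2.69056117e-02 1.59946494e+02] [-0.29766622 -0.11393053 -3.52352541] [ 0.04694007  0.03061854 -0.00659068]
[-0.8 -1.4  2.9]
```

Call:
{"fn": "play_rows", "kwargs": {"moves": [{"offset": [-0.8,-1.4,0],"rotation": [0,0,0],"hand": 0},{"offset": [0,0,0],"rotation": [0,0,0],"hand": 0},{"offset": [0,0,0],"rotation": [0,0,0],"hand": 0}]}}

```text
time_s: 10.08
position: [0.5958, 0.1727, 0.1806]
orientation: [180.0, 0.0, 159.9]
force: [-0.1, 0.5, -3.1]
grip_width: 0.0175
grasp_force: 62.1
```

```bash
python3 - <<'E'
from plant import *
from h import *
s=get_state();print(s["position"],s["orientation"],s["force"],s["ft_torque"])
s["orientation"]=[180,0,159.9];print(tooldelta(s,[.5959,.1729,.178]))
E
```

```text
[0.59579458 0.17268771 0.18060273] [1.79988092e+02 1.84526489e-02 1.59946978e+02] [-0.05944278  0.5145387  -3.07738086] [ 0.01003471 -0.01732298 -0.01759482]
[-0.   0.2  2.6]
```

Within 0.3 mm. Descend gently, feeling the force.

Call:
{"fn": "play_rows", "kwargs": {"moves": [{"offset": [0,0,2],"rotation": [0,0,0],"hand": 0},{"offset": [0,0,2],"rotation": [0,0,0],"hand": 0},{"offset": [0,0,1.5],"rotation": [0,0,0],"hand": 0},{"offset": [0,0,1],"rotation": [0,0,0],"hand": 0},{"offset": [0,0,0],"rotation": [0,0,0],"hand": 0}]}}

```text
time_s: 10.5
position: [0.5956, 0.1728, 0.1735]
orientation: [-180.0, -0.0, 160.0]
force: [-0.3, 0.3, -3.3]
grip_width: 0.0174
grasp_force: 62.1
```

Call:
{"fn": "play_rows", "kwargs": {"moves": [{"offset": [0,0,1],"rotation": [0,0,0],"hand": 0},{"offset": [0,0,1],"rotation": [0,0,0],"hand": 0},{"offset": [0,0,0],"rotation": [0,0,0],"hand": 0}]}}

```text
time_s: 10.75
position: [0.5956, 0.1728, 0.1717]
orientation: [-180.0, -0.0, 160.0]
force: [-0.6, 0.4, -3.9]
grip_width: 0.0174
grasp_force: 62.1
```

```bash
python3 - <<'E'
from plant import *
s=get_state();print(s["position"],s["orientation"],s["force"],s["ft_torque"])
E
```

```text
[0.5956371  0.17279989 0.17166565] [-1.79998577e+02 -1.00746326e-02  1.59956561e+02] [-0.55079102  0.40853085 -3.87855554] [ 0.0178775   0.02484928 -0.00238044]
```

Call:
{"fn": "play_rows", "kwargs": {"moves": [{"offset": [0,0,1],"rotation": [0,0,0],"hand": 0},{"offset": [0,0,1],"rotation": [0,0,0],"hand": 0},{"offset": [0,0,0],"rotation": [0,0,0],"hand": 0}]}}

```text
time_s: 11.0
position: [0.5956, 0.1728, 0.1696]
orientation: [-180.0, -0.0, 160.0]
force: [0.3, 0.8, -4.3]
grip_width: 0.0174
grasp_force: 62.1
```

Call:
{"fn": "play_rows", "kwargs": {"moves": [{"offset": [0,0,1],"rotation": [0,0,0],"hand": 0},{"offset": [0,0,1],"rotation": [0,0,0],"hand": 0},{"offset": [0,0,0],"rotation": [0,0,0],"hand": 0}]}}

```text
time_s: 11.25
position: [0.5956, 0.1728, 0.1676]
orientation: [-180.0, -0.0, 160.0]
force: [-0.0, -0.7, -4.6]
grip_width: 0.0175
grasp_force: 62.1
```

```bash
python3 - <<'E'
from plant import *
s=get_state();print(s["position"],s["orientation"],s["force"],s["ft_torque"])
E
```

```text
[0.5956118  0.17280372 0.16763462] [-1.79997693e+02 -1.35226971e-02  1.59957229e+02] [-0.0463975  -0.72742518 -4.63097596] [ 0.02951024 -0.06116934 -0.00462496]
```

Call:
{"fn": "play_rows", "kwargs": {"moves": [{"offset": [0,0,1.5],"rotation": [0,0,0],"hand": 0},{"offset": [0,0,1.5],"rotation": [0,0,0],"hand": 0},{"offset": [0,0,1.5],"rotation": [0,0,0],"hand": 0},{"offset": [0,0,1.5],"rotation": [0,0,0],"hand": 0},{"offset": [0,0,0],"rotation": [0,0,0],"hand": 0}]}}

```text
time_s: 11.67
position: [0.5956, 0.1728, 0.1615]
orientation: [-180.0, -0.0, 160.0]
force: [1.1, -0.3, -3.6]
grip_width: 0.0172
grasp_force: 62.1
```

Call:
{"fn": "play_rows", "kwargs": {"moves": [{"offset": [0,0,1.5],"rotation": [0,0,0],"hand": 0},{"offset": [0,0,1.5],"rotation": [0,0,0],"hand": 0},{"offset": [0,0,1.5],"rotation": [0,0,0],"hand": 0},{"offset": [0,0,1.5],"rotation": [0,0,0],"hand": 0},{"offset": [0,0,0],"rotation": [0,0,0],"hand": 0}]}}

```text
time_s: 12.08
position: [0.5956, 0.1728, 0.1555]
orientation: [-180.0, -0.0, 160.0]
force: [-0.2, -0.2, -3.3]
grip_width: 0.0172
grasp_force: 62.1
```

```bash
python3 - <<'E'
from plant import *
s=get_state();print(s["position"],s["orientation"],s["force"],s["ft_torque"])
E
```

```text
[0.59555485 0.17278023 0.15549332] [-1.79989450e+02 -2.14846469e-02  1.59960527e+02] [-0.22170444 -0.23419404 -3.32767529] [-0.01907376  0.01594975 -0.06362294]
```

Call:
{"fn": "play_rows", "kwargs": {"moves": [{"offset": [0,0,1.5],"rotation": [0,0,0],"hand": 0},{"offset": [0,0,1.5],"rotation": [0,0,0],"hand": 0},{"offset": [0,0,1.5],"rotation": [0,0,0],"hand": 0},{"offset": [0,0,1.5],"rotation": [0,0,0],"hand": 0},{"offset": [0,0,0],"rotation": [0,0,0],"hand": 0}]}}

```text
time_s: 12.5
position: [0.5955, 0.1728, 0.1495]
orientation: [-180.0, -0.0, 160.0]
force: [-0.1, -0.2, -4.3]
grip_width: 0.0172
grasp_force: 62.1
```

Call:
{"fn": "play_rows", "kwargs": {"moves": [{"offset": [0,0,1.5],"rotation": [0,0,0],"hand": 0},{"offset": [0,0,1.5],"rotation": [0,0,0],"hand": 0},{"offset": [0,0,1.5],"rotation": [0,0,0],"hand": 0},{"offset": [0,0,1.5],"rotation": [0,0,0],"hand": 0},{"offset": [0,0,0],"rotation": [0,0,0],"hand": 0}]}}

```text
time_s: 12.92
position: [0.5956, 0.1728, 0.1435]
orientation: [-180.0, -0.0, 160.0]
force: [-0.2, 0.6, -3.9]
grip_width: 0.0173
grasp_force: 62.1
```

```bash
python3 - <<'E'
from plant import *
s=get_state();print(s["position"],s["orientation"],s["force"],s["ft_torque"])
E
```

```text
[0.59558686 0.17275897 0.14349663] [-1.79990122e+02 -1.77656149e-02  1.59960038e+02] [-0.16832356  0.60932684 -3.88524197] [0.0295893  0.02271024 0.01366622]
```

Call:
{"fn": "play_rows", "kwargs": {"moves": [{"offset": [0,0,1],"rotation": [0,0,0],"hand": 0},{"offset": [0,0,1],"rotation": [0,0,0],"hand": 0},{"offset": [0,0,1],"rotation": [0,0,0],"hand": 0},{"offset": [0,0,0],"rotation": [0,0,0],"hand": 0}]}}

```text
time_s: 13.25
position: [0.5956, 0.1728, 0.1406]
orientation: [-180.0, -0.0, 160.0]
force: [0.1, 0.4, -4.1]
grip_width: 0.0171
grasp_force: 62.1
```

Call:
{"fn": "play_rows", "kwargs": {"moves": [{"offset": [0,0,0.5],"rotation": [0,0,0],"hand": 0},{"offset": [0,0,0.3],"rotation": [0,0,0],"hand": 0},{"offset": [0,0,0],"rotation": [0,0,0],"hand": 0}]}}

```text
time_s: 13.5
position: [0.5957, 0.1728, 0.14]
orientation: [180.0, -0.0, 160.0]
force: [-0.7, 0.2, -4.3]
grip_width: 0.0173
grasp_force: 62.1
```

Call:
{"fn": "play_rows", "kwargs": {"moves": [{"offset": [0,0,0.4],"rotation": [0,0,0],"hand": 0},{"offset": [0,0,0],"rotation": [0,0,0],"hand": 0}]}}

```text
time_s: 13.67
position: [0.5957, 0.1728, 0.1396]
orientation: [180.0, -0.0, 160.0]
force: [-0.0, -0.8, -4.9]
grip_width: 0.0172
grasp_force: 62.1
```

Call:
{"fn": "play_rows", "kwargs": {"moves": [{"offset": [0,0,0.4],"rotation": [0,0,0],"hand": 0},{"offset": [0,0,0],"rotation": [0,0,0],"hand": 0}]}}

```text
time_s: 13.83
position: [0.5958, 0.1729, 0.1394]
orientation: [180.0, 0.0, 160.0]
force: [-0.3, -0.3, -1.6]
grip_width: 0.0175
grasp_force: 62.5
```

```bash
python3 - <<'E'
from plant import *
s=get_state();print(s["position"],s["orientation"],s["force"],s["ft_torque"])
E
```

```text
[0.59575466 0.1728701  0.13939417] [1.79985921e+02 1.04010487e-02 1.59956834e+02] [-0.27904385 -0.34587387 -1.57979108] [-0.02800163  0.04690001 -0.06069392]
```

Call:
{"fn": "play_rows", "kwargs": {"moves": [{"offset": [0,0,0.3],"rotation": [0,0,0],"hand": 0},{"offset": [0,0,0],"rotation": [0,0,0.03],"hand": 0},{"offset": [0,0,0],"rotation": [0,0,0.04],"hand": 0},{"offset": [0,0,0],"rotation": [0,0,0.05],"hand": 0},{"offset": [0,0,0],"rotation": [0,0,0.05],"hand": 0}]}}

```text
time_s: 14.25
position: [0.5958, 0.1731, 0.1393]
orientation: [180.0, 0.0, 150.1]
force: [-0.9, 0.8, 3.8]
grip_width: 0.0173
grasp_force: 63.2
```

```bash
python3 - <<'E'
from plant import *
s=get_state();print(s["position"],s["orientation"],s["force"],s["ft_torque"],s["joint_pos"].round())
E
```

```text
[0.59581417 0.17307667 0.13933811] [1.79954974e+02 1.38135655e-02 1.50063707e+02] [-0.8932433   0.82931204  3.77608395] [0.03630016 0.2862232  0.15817481] [ -6.  53. -30.  81.  29.  54.  17.]
```

Call:
{"fn": "play_rows", "kwargs": {"moves": [{"offset": [0,0,0],"rotation": [0,0,0.05],"hand": 0},{"offset": [0,0,0],"rotation": [0,0,0.05],"hand": 0},{"offset": [0,0,0],"rotation": [0,0,0.05],"hand": 0},{"offset": [0,0,0],"rotation": [0,0,0.05],"hand": 0},{"offset": [0,0,0],"rotation": [0,0,0.05],"hand": 0}]}}

```text
time_s: 14.67
position: [0.5958, 0.1733, 0.1394]
orientation: [179.9, -0.0, 135.7]
force: [-0.0, 1.0, 2.8]
grip_width: 0.0171
grasp_force: 63.2
```

Call:
{"fn": "play_rows", "kwargs": {"moves": [{"offset": [0,0,0],"rotation": [0,0,0.05],"hand": 0},{"offset": [0,0,0],"rotation": [0,0,0.05],"hand": 0},{"offset": [0,0,0],"rotation": [0,0,0.05],"hand": 0},{"offset": [0,0,0],"rotation": [0,0,0.05],"hand": 0},{"offset": [0,0,0],"rotation": [0,0,0],"hand": 0}]}}

```text
time_s: 15.08
position: [0.5959, 0.1734, 0.1394]
orientation: [179.9, -0.0, 124.3]
force: [-0.1, 2.4, 3.8]
grip_width: 0.0173
grasp_force: 63.2
```

```bash
python3 - <<'E'
from plant import *
s=get_state();print(s["position"],s["orientation"],s["force"],s["ft_torque"],s["joint_pos"].round())
E
```

```text
[0.59587066 0.17339051 0.13935445] [ 1.79930160e+02 -1.16851520e-02  1.24286003e+02] [-0.11397003  2.44602407  3.79224605] [ 0.47081405  0.22627566 -0.04063434] [ -9.  52. -23.  81.  23.  52.  -3.]
```

Call:
{"fn": "play_rows", "kwargs": {"moves": [{"offset": [-0.4,-0.3,0],"rotation": [0,0,0.05],"hand": 0},{"offset": [0,0,0],"rotation": [0,0,0.05],"hand": 0},{"offset": [0,0,0],"rotation": [0,0,0.05],"hand": 0},{"offset": [0,0,0],"rotation": [0,0,0.05],"hand": 0},{"offset": [0,0,0],"rotation": [0,0,0.05],"hand": 0}]}}

```text
time_s: 15.5
position: [0.596, 0.1734, 0.1394]
orientation: [179.9, -0.1, 110.1]
force: [1.3, 4.8, 3.0]
grip_width: 0.0171
grasp_force: 63.1
```

Call:
{"fn": "play_rows", "kwargs": {"moves": [{"offset": [0,0,0],"rotation": [0,0,0.04],"hand": 0},{"offset": [0,0,0],"rotation": [0,0,0.04],"hand": 0},{"offset": [0,0,0],"rotation": [0,0,0],"hand": 0}]}}

```text
time_s: 15.75
position: [0.596, 0.1734, 0.1394]
orientation: [179.9, -0.1, 105.5]
force: [1.0, 5.7, 5.0]
grip_width: 0.0176
grasp_force: 63.2
```

```bash
python3 - <<'E'
from plant import *
from h import *
s=get_state();print(s["position"],s["orientation"],s["force"],s["ft_torque"],s["joint_pos"].round())
p=grab_frame("wrist");print(vials(p,.125,s["position"][:2])[:4])
E
```

```text
[0.59600424 0.17338772 0.13936242] [ 1.79898712e+02 -7.77018810e-02  1.05519754e+02] [0.9551586  5.69869566 5.03346241] [ 1.44190731 -0.18680266 -0.01553556] [-11.  51. -18.  81.  18.  50. -18.]
(array([0.59583193, 0.17254818]), np.float64(-7.012981097627589), 6, array([0.0549, 0.0549, 0.0548, 0.0548, 0.0546, 0.0546]))
```

Call:
{"fn": "play_rows", "kwargs": {"moves": [{"offset": [0.7,0.2,0],"rotation": [0,0,0.02],"hand": 0},{"offset": [0,0,0],"rotation": [0,0,0.03],"hand": 0},{"offset": [0,0,0],"rotation": [0,0,0.03],"hand": 0},{"offset": [0,0,0],"rotation": [0,0,0],"hand": 0}]}}

```text
time_s: 16.13
position: [0.596, 0.1735, 0.1394]
orientation: [179.9, -0.0, 100.9]
force: [1.6, 4.4, 4.1]
grip_width: 0.0173
grasp_force: 63.4
```

```bash
python3 - <<'E'
from plant import *
from h import *
s=get_state();print(s["position"],s["orientation"],s["force"],s["ft_torque"],s["joint_pos"].round())
p=grab_frame("wrist");print(vials(p,.125,s["position"][:2])[:4])
E
```

```text
[0.59601541 0.17353748 0.13936146] [ 1.79924513e+02 -3.99290530e-02  1.00921709e+02] [1.57353681 4.44388685 4.11129742] [ 0.80135671 -0.14198388  0.02538051] [-12.  51. -16.  81.  17.  50. -22.]
(array([0.59575395, 0.17259079]), np.float64(-11.605848764476107), 6, array([0.055 , 0.0549, 0.0548, 0.0548, 0.0546, 0.0546]))
```

Call:
{"fn": "play_rows", "kwargs": {"moves": [{"offset": [0.5,0,0],"rotation": [0,0,0.02],"hand": 0},{"offset": [0,0,0],"rotation": [0,0,0.02],"hand": 0},{"offset": [0,0,0],"rotation": [0,0,0],"hand": 0}]}}

```text
time_s: 16.43
position: [0.596, 0.1736, 0.1394]
orientation: [179.9, -0.0, 98.7]
force: [0.8, 1.8, 5.8]
grip_width: 0.0174
grasp_force: 63.4
```

```bash
python3 - <<'E'
from plant import *
s=get_state();print(s["position"],s["orientation"],s["force"],s["ft_torque"])
E
```

```text
[0.59602012 0.17360334 0.13935835] [ 1.79926904e+02 -8.61732785e-03  9.86575543e+01] [0.79358302 1.77803123 5.78265142] [ 0.35734803 -0.2548642  -0.02113311]
```

Call:
{"fn": "play_rows", "kwargs": {"moves": [{"offset": [0,0,0],"rotation": [0,0,0.02],"hand": 0},{"offset": [0,0,0],"rotation": [0,0,0],"hand": 0}]}}

```text
time_s: 16.6
position: [0.5961, 0.1737, 0.1393]
orientation: [179.9, -0.0, 97.5]
force: [2.4, 1.9, 4.5]
grip_width: 0.0173
grasp_force: 63.5
```

```bash
python3 - <<'E'
from plant import *
s=get_state();print(s["position"],s["orientation"],s["force"],s["ft_torque"])
E
```

```text
[0.59606321 0.17372472 0.13934109] [ 1.79920720e+02 -2.13946048e-02  9.75252240e+01] [2.38670016 1.94204658 4.47585246] [ 0.55797476 -0.44882732  0.05967141]
```

Call:
{"fn": "play_rows", "kwargs": {"moves": [{"offset": [0,0,0],"rotation": [0,0,0.02],"hand": 0},{"offset": [0,0,0],"rotation": [0,0,0],"hand": 0}]}}

```text
time_s: 16.77
position: [0.5961, 0.1738, 0.1394]
orientation: [179.9, -0.0, 96.4]
force: [2.5, 2.3, 4.8]
grip_width: 0.0174
grasp_force: 63.4
```

```bash
python3 - <<'E'
from plant import *
s=get_state();print(s["position"],s["orientation"],s["force"],s["ft_torque"])
E
```

```text
[0.59609558 0.17380917 0.13935326] [ 1.79912159e+02 -3.21724841e-02  9.63887970e+01] [2.46047762 2.33418531 4.82499122] [ 0.67343861 -0.52701928  0.12207059]
```

Call:
{"fn": "play_rows", "kwargs": {"moves": [{"offset": [0,0,0],"rotation": [0,0,0.02],"hand": 0},{"offset": [0,0,0],"rotation": [0,0,0],"hand": 0}]}}

```text
time_s: 16.93
position: [0.5961, 0.1739, 0.1393]
orientation: [179.9, -0.0, 95.3]
force: [3.4, 3.4, 5.3]
grip_width: 0.0173
grasp_force: 63.4
```

```bash
python3 - <<'E'
from plant import *
from h import *
s=get_state();print(s["position"],s["orientation"],s["force"],s["ft_torque"])
# case yaw from earlier frames: long-edge line fits in t2
p=dict(np.load("t2.npz"));r=rect(p,[.596,.1725],.06,.12,600)
cv2.imwrite("pics/case.png",np.ascontiguousarray(r[:,:,::-1]))
g=cv2.GaussianBlur(cv2.cvtColor(r,cv2.COLOR_RGB2GRAY),(0,0),3)
m=((g>70)).astype(np.uint8)
for y0,x0,x1,up in((300,170,430,-1),(300,170,430,1)):
    pts=[]
    for x in range(x0,x1,5):
        col=m[:,x];k=np.arange(y0,0,-1) if up<0 else np.arange(y0,600)
        z=k[col[k]==0]
        if len(z):pts.append((x,z[0]))
    pts=np.array(pts,float);f=np.polyfit(pts[:,0],pts[:,1],1)
    res=np.abs(np.polyval(f,pts[:,0])-pts[:,1]);ok=res<np.median(res)*2+1;f=np.polyfit(pts[ok,0],pts[ok,1],1)
    print(-np.degrees(np.arctan(f[0])),ok.sum(),len(pts),res.max())
E
```

```text
[0.59608576 0.17388317 0.13934503] [ 1.79913595e+02 -3.92748340e-02  9.52508768e+01] [3.40458768 3.39116382 5.25474331] [ 0.76929924 -0.50845711  0.20510369]
10.186040126886061 49 52 139.63826517544612
10.077700209206787 52 52 1.4602151455646322
```

View pics/case.png

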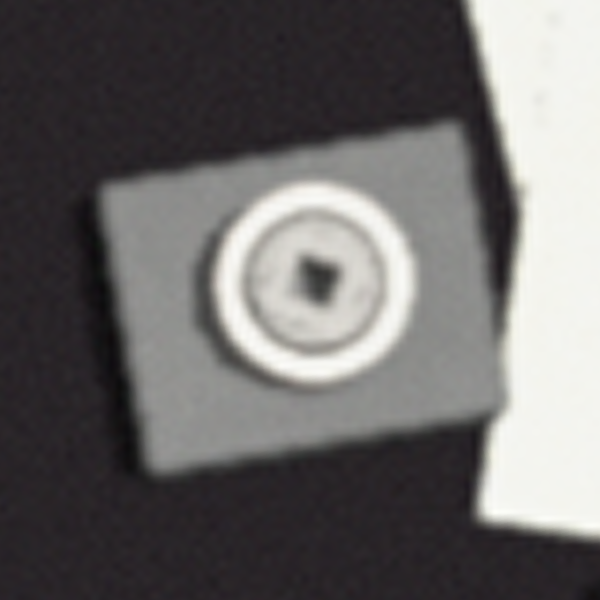

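```bash
python3 - <<'E'
from plant import *
from h import *
s=get_state();print(s["position"],s["orientation"],s["force"],s["ft_torque"])
p=grab_frame("wrist");np.savez("w4",**{k:p[k] for k in("pixels","mtx","R","t")});print(vials(p,.125,s["position"][:2])[:4])
save(p,"w4")
E
```

```text
[0.59608576 0.17388317 0.13934503] [ 1.79913595e+02 -3.92748340e-02  9.52508768e+01] [3.40458768 3.39116382 5.25474331] [ 0.76929924 -0.50845711  0.20510369]
(array([0.59578863, 0.17288883]), np.float64(-17.064630540159598), 6, array([0.055 , 0.055 , 0.0547, 0.0548, 0.0547, 0.0547]))
```

View pics/w4.png

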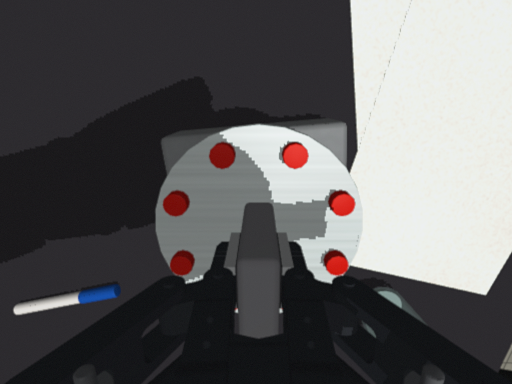

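```bash
python3 - <<'E'
from h import *
p=dict(np.load("w4.npz"));g=cv2.GaussianBlur(cv2.cvtColor(p["pixels"],cv2.COLOR_RGB2GRAY),(0,0),1).astype(float)
pts=[]
for u in range(168,342,3):
    col=g[112:146,u];d=np.diff(col);pts.append((u,112.5+d.argmax(),d.max()))
P=np.array(pts);W=np.array([bp(p,q[:2],.06)[:2] for q in P])
f=np.polyfit(P[:,0],P[:,1],1)
for _ in range(4):
    r=np.abs(np.polyval(f,P[:,0])-P[:,1]);ok=r<1.5;f=np.polyfit(P[ok,0],P[ok,1],1)
a,b=[bp(p,[u,np.polyval(f,u)],.06) for u in(168,340)]
print(ok.sum(),len(P),np.degrees(np.arctan2(*(b-a)[1::-1])),a,b)
E
```

```text
9 58 6.726638402520018 [0.52000918 0.22269061 0.06      ] [0.65356608 0.2384429  0.06      ]
```

```bash
python3 - <<'E'
from h import *
p=dict(np.load("w4.npz"));g=cv2.GaussianBlur(cv2.cvtColor(p["pixels"],cv2.COLOR_RGB2GRAY),(0,0),.8).astype(float)
best=[]
for m in np.linspace(-.15,0,61):
  for b in np.linspace(122,146,97):
    u=np.r_[168:340];v=b+m*(u-168)
    up=cv2.remap(g.astype(np.float32),u.astype(np.float32)[None],(v-1).astype(np.float32)[None],1)
    dn=cv2.remap(g.astype(np.float32),u.astype(np.float32)[None],(v+1).astype(np.float32)[None],1)
    best.append((np.minimum(np.abs(dn-up),12).mean(),m,b))
for sc,m,b in sorted(best)[::-1][:5]:
    A,B=[bp(p,[x,b+m*(x-168)],.06) for x in(168,340)]
    print(round(sc,2),m,b,np.degrees(np.arctan2(*(B-A)[1::-1])))
E
```

```text
11.55 -0.05249999999999999 131.0 8.197867855912738
11.54 -0.057499999999999996 131.25 8.476238020699263
11.54 -0.04749999999999999 130.75 7.919236741513748
11.53 -0.04999999999999999 131.0 8.058963282286095
11.53 -0.05499999999999999 131.25 8.33750313983452
```

Call:
{"fn": "play_rows", "kwargs": {"moves": [{"offset": [0.4,-0.3,0],"rotation": [0,0,0.02],"hand": 0},{"offset": [0,0,0],"rotation": [0,0,0],"hand": 0}]}}

```text
time_s: 17.15
position: [0.596, 0.174, 0.1394]
orientation: [179.9, -0.0, 94.1]
force: [4.7, 1.3, 4.4]
grip_width: 0.0175
grasp_force: 63.5
```

```bash
python3 - <<'E'
from plant import *
s=get_state();print(s["position"],s["orientation"],s["force"],s["ft_torque"])
E
```

```text
[0.5959872  0.17400681 0.13935894] [ 1.79883051e+02 -1.33963648e-02  9.40951442e+01] [4.70711075 1.33377117 4.42339481] [ 0.4050057  -1.06682247  0.59960354]
```

Call:
{"fn": "play_rows", "kwargs": {"moves": [{"offset": [0,0,0],"rotation": [0,0,0.02],"hand": 0},{"offset": [0,0,0],"rotation": [0,0,0],"hand": 0}]}}

```text
time_s: 17.32
position: [0.596, 0.174, 0.1394]
orientation: [179.9, -0.0, 93.0]
force: [5.3, 1.5, 4.2]
grip_width: 0.0174
grasp_force: 64.2
```

```bash
python3 - <<'E'
from plant import *
from h import *
s=get_state();print(s["position"],s["orientation"],s["force"],s["ft_torque"])
p=grab_frame("wrist");print(vials(p,.125,s["position"][:2])[:3])
E
```

```text
[0.59602338 0.17403669 0.13938191] [ 1.79876908e+02 -1.57525864e-02  9.29700384e+01] [5.30990594 1.52187765 4.15980502] [ 0.3927983  -1.12449496  1.06856659]
(array([0.59572426, 0.17294561]), np.float64(-18.80039721187974), 6)
```

Call:
{"fn": "play_rows", "kwargs": {"moves": [{"offset": [0.2,0.6,-0.3],"rotation": [0,0,-0.02],"hand": 0},{"offset": [0,0,0],"rotation": [0,0,-0.02],"hand": 0},{"offset": [0,0,0],"rotation": [0,0,-0.02],"hand": 0},{"offset": [0,0,0],"rotation": [0,0,0],"hand": 0}]}}

```text
time_s: 17.7
position: [0.596, 0.1741, 0.1393]
orientation: [180.0, -0.0, 96.5]
force: [3.2, 1.0, 5.1]
grip_width: 0.0176
grasp_force: 63.3
```

```bash
python3 - <<'E'
from plant import *
from h import *
s=get_state();print(s["position"],s["orientation"],s["force"],s["ft_torque"])
p=grab_frame("wrist");print(vials(p,.125,s["position"][:2])[:3])
E
```

```text
[0.59598822 0.17407958 0.13933069] [ 1.79981166e+02 -1.37635768e-02  9.64725628e+01] [3.17710197 1.00081646 5.05724813] [ 0.1904485  -0.67179125  0.00828969]
(array([0.59570228, 0.17303616]), np.float64(-15.984941008411683), 6)
```

Call:
{"fn": "play_rows", "kwargs": {"moves": [{"offset": [0.1,0.4,-0.3],"rotation": [0,0,-0.02],"hand": 0},{"offset": [0,0,0],"rotation": [0,0,0],"hand": 0},{"offset": [0,0,0],"rotation": [0,0,0],"hand": 0}]}}

```text
time_s: 18.0
position: [0.596, 0.1742, 0.1394]
orientation: [-180.0, 0.0, 97.5]
force: [1.4, 0.6, 1.5]
grip_width: 0.0173
grasp_force: 62.9
```

```bash
python3 - <<'E'
from plant import *
from h import *
s=get_state();print(s["position"],s["orientation"],s["force"],s["ft_torque"])
p=grab_frame("wrist");print(vials(p,.125,s["position"][:2])[:3])
E
```

```text
[0.59596019 0.17420517 0.13935398] [-1.79958131e+02  1.09780027e-03  9.75146049e+01] [1.36859876 0.6429712  1.50624182] [ 0.04276642 -0.16695982  0.01637191]
(array([0.59558695, 0.1731255 ]), np.float64(-14.91269172631176), 6)
```

Call:
{"fn": "play_rows", "kwargs": {"moves": [{"offset": [0,0,0],"rotation": [0,0,0],"hand": 0.3},{"offset": [0,0,0],"rotation": [0,0,0],"hand": 0.5},{"offset": [0,0,0],"rotation": [0,0,0],"hand": 0.7},{"offset": [0,0,0],"rotation": [0,0,0],"hand": 0.8},{"offset": [0,0,0],"rotation": [0,0,0],"hand": 0.8}]}}

```text
time_s: 18.47
position: [0.5962, 0.1743, 0.1395]
orientation: [-180.0, -0.0, 97.5]
force: [0.4, 0.7, -0.6]
grip_width: 0.0681
grasp_force: 0.0
```

Call:
{"fn": "play_rows", "kwargs": {"moves": [{"offset": [0,0,0],"rotation": [0,0,0],"hand": 0.8},{"offset": [0,0,0],"rotation": [0,0,0],"hand": 0.8},{"offset": [0,0,-5],"rotation": [0,0,0],"hand": 0.8},{"offset": [0,0,-10],"rotation": [0,0,0],"hand": 0.8},{"offset": [0,0,-20],"rotation": [0,0,0],"hand": 0.8}]}}

```text
time_s: 18.88
position: [0.5956, 0.1741, 0.1742]
orientation: [-179.9, 0.0, 97.5]
force: [0.2, -0.3, -0.4]
grip_width: 0.0683
grasp_force: 0.0
```

Call:
{"fn": "play_rows", "kwargs": {"moves": [{"offset": [0,0,-30],"rotation": [0,0,0],"hand": 0.8},{"offset": [0,0,-30],"rotation": [0,0,0],"hand": 0.8},{"offset": [0,0,-20],"rotation": [0,0,0],"hand": 0.8},{"offset": [0,0,0],"rotation": [0,0,0],"hand": 0.8},{"offset": [0,0,0],"rotation": [0,0,0],"hand": 0.8}]}}

```text
time_s: 19.3
position: [0.5964, 0.1744, 0.2561]
orientation: [179.9, -0.0, 97.5]
force: [0.1, -1.0, -0.1]
grip_width: 0.0684
grasp_force: 0.0
```

```bash
python3 - <<'E'
from plant import *
from h import *
s=get_state();print(s["time_s"],s["position"],s["orientation"],s["force"],s["grip_width"])
p=grab_frame("wrist");print(vials(p,.125,s["position"][:2])[:4]);save(p,"w5")
E
```

```text
19.3 [0.59643863 0.17444016 0.25609833] [ 1.79877047e+02 -3.35329056e-02  9.75033951e+01] [ 0.10916404 -1.01777597 -0.10286594] 0.06843682765598716
(array([0.59540368, 0.17324729]), np.float64(-14.886338158921587), 8, array([0.0547, 0.0545, 0.0544, 0.0545, 0.0546, 0.0545, 0.0545, 0.0546]))
```

View pics/w5.png

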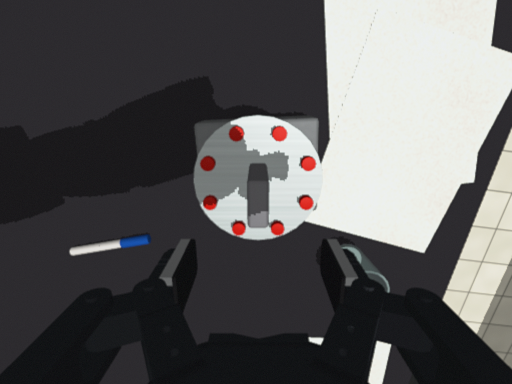

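```bash
python3 -c "
from plant import *
print(finish_job())"
```

```text
the job is handed in; nothing more can be done
None
```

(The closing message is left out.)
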